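# Wipe the broken spot plate into the waste bin

## Robot

A 7-joint arm with a two-finger parallel gripper is mounted at the origin on the work surface. World frame = base frame: x ahead of the robot, y to its left, z up, the work surface at z = 0. Lengths are in m, angles in rad, forces in N, time in s.
With the tool pointing down it reaches from about 0.425 to 0.975 m from the base axis. Payload 16.7 kg.
Tool frame: the origin (TCP) lies between the finger pads; the fingertips stand 11 mm ahead of it and the grasp point (between the pads) lies 8 mm behind it; z points along the fingers, y is the line along which they close (so a half turn about z gives the same grasp; the last joint's range is limited). The gripper opens to 85 mm and grips with 20 to 120 N. Pads are 22 mm wide; open, the fingers measure 114 mm over their backs; the gripper's body (76 mm by 85 mm) begins 54 mm behind the grasp point. The pads swing forward as they close: fully open they stand 13 mm farther back than shut.
Start: joints at [1.079, 0.426, 0.074, 1.606, -0.034, 1.111, -0.067], TCP at [0.226, -0.636, 0.242] pointing down, gripper open.
Joint ranges: [-2.85, 2.85], [-0.5, 2.14], [-1.23, 1.37], [0.21, 2.46], [-1.02, 4.16], [0.16, 2.05], [-2.73, 2.73]. Speed limits (rad/s): [1.89, 1.89, 2.39, 2.39, 3.01, 3.01, 3.01].

## Interface

Orientations are given as a unit quaternion [x, y, z, w].
In Python, from station import observe, camera, camera_info, hand_in, recognise, spot_point gives the robot as it stands.
- The arm moves only by the tool carry_out, never from a script. Its argument "plan" is a list of rows, each a list of 3 entries, a list of its own where there are three numbers: the shift along the tool's x, y, z normalised to -1 to 1, where 1 is 20 mm, then the turn about the tool's z normalised to -1 to 1, where 1 is 30 degrees, then the gripper's target within -1 to 1 (fully open at 1, half-way at 0, shut at -1). A call has 1 to 8 rows; each row shifts and turns the commanded pose from where the row before left it, along the tool's axes as they then stand; what a row does not reach is not made up. A row lasts 1/10 s, in which the tool goes at most 50 mm and 8.59 degrees, less where a joint would pass 70% of its speed; a pose out of reach is approached as far as the arm can. A call with a number of a shift or a turn outside -1 to 1 is refused whole. A call with a gripper value outside its range is refused whole. The fingers move at their own pace and stop on an object; "squeeze" is the grip in N (left out, the last holds). Time passes only in rows, so rows that do not move let the fingers close. It gives the time, the measured TCP pose, the force, the opening and the grip force at its end, in the units of the state.
- observe(): the state, without advancing time (a new reading comes with each control period).
- camera(name): name is "side" or "top"; returns the picture (384x512x3 uint8, blue, green, red); there is no depth.
- camera_info(name): a dict with "fx", "fy", "cx", "cy" (pixels), "dist" ([k1, k2, p1, p2, k3] as OpenCV has them; the pictures are not rectified), "R" (3x3) and "t" (3): a world point X has camera coordinates R X + t. Camera axes: x right, y down, z forward; pixel columns grow to the right and rows downward; lengths in m; the calibration is good to about 2 mm. A picture is of the moment at which its call begins. camera_info takes no time and is no camera call.
- hand_in(): hands the job in; it is judged then, once.
Trained networks look in the newest picture that a camera, given by its name, has taken for a name from the list of things; names that differ only in an ending like _2 or _b are one class to them, and where a whole thing is asked for, a point or a joint stands for the part that bears it (a point fixed in the world has none). Each returns a list of dicts, best first, with "confidence" (0 to 1); they miss things now and then, are a little off and sometimes report something else, mostly with a low value. They report only what shows in the picture. A call takes as long as a camera call.
- recognise(camera, name): "position" ([column, row] in pixels, amid what is visible of it).
- spot_point(camera, name): "position" ([column, row] in pixels: a listed point, or the origin of a listed thing).
The state is a dict: "clock": time; "joint_positions": joint angles; "qd": joint speeds; "tau": joint torques, N m; "position": TCP position; "ee_rot": TCP orientation; "force": force on the tool from outside, world axes, zero at the start; "torque": the same for the moment, N m; "opening": opening from 0.0 (shut) to 1.0 (fully open); "finger_force": force on a finger pad.
Only numpy, scipy, OpenCV 4.12 (cv2) and the standard library are available. Lean on these libraries where they do the work, as an engineer would, in place of code of your own. Each camera call takes 0.05 s, during which the arm holds its last target. There are 200 camera calls.

## Task

A porcelain spot plate has broken on the raised steel sorting plate. First turn the carousel until its empty bin stands squarely under the plate's open edge, then take the scraper block from its sloping rest, wipe all four broken pieces over that edge into the bin, and stand the scraper back in its rest as you found it. The pieces are sharp, so never touch them with the gripper or arm, and leave the other things on the bench where they are.

Things in the scene. Friction and masses are not known exactly. Their poses are not given: they have to be found in the camera images.
- station: Fixed steel sorting plate on two side panels, with the carousel under its open edge. Origin on the work surface, straight below the middle of that edge; z up. The plate runs from the edge (y = 0) along +y; the carousel's upright axis stands at y = -132 mm, x = 0.
- plate_edge (a point): Middle of the plate's open edge, on its top face, 90 mm above the work surface (axes as station). The 12 mm plate is 220 mm long along +y. Rims 10 mm high and 8 mm thick stand on both long sides (150 mm clear between them, x = -75 to 75) and at the back (inner face at y = 212 mm); the edge at y = 0 has none.
- carousel (a joint): The carousel's turn in rad, counter-clockwise from above positive. 0 = the empty bin stands squarely under the plate's open edge. Turns with about 0.06 N m, stays where it is left, stops at +-2.2. Starts at 0.7 to 1.4.
- hub (a point): Middle of the top of the carousel's black handle bar, on the turning axis, 130 mm above the work surface; turns with it. Bar: 70 mm long along y (which points from the axis to the empty bin), 16 mm thick along x, 48 mm high. The carousel is a 330 mm disc; all else on it (empty bin, white tube rack, stack of dishes) stays at or below 70 mm above the work surface.
- bin_in (a point): Centre of the inner floor of the empty grey open bin on the carousel, 94 mm from the axis, 26 mm above the work surface; x across (160 mm inside), y outwards from the axis (88 mm inside). Walls 4 mm, rim 70 mm above the work surface, 8 mm under the plate. With the carousel at 0, 6 mm of its depth lie under the plate and 82 mm in front of the edge.
- scraper: Scraper block, same front and back: aluminium blade 138 mm wide (y), 12 mm thick (x), 58 mm high (z); grey plastic handle above it at z = 55 to 125 mm, 80 mm wide (y), 24 mm thick (x). Origin at the centre of the blade's lower edge, z up through the handle. About 0.3 kg, balanced about z = 50 mm. It starts in its rest, its z axis leaning 30 degrees from vertical.
- rest: The scraper's fixed rest: a dark base 90 x 156 x 12 mm with a sloping white trough. Origin on the work surface under it, z up. The trough leans so that a block standing in it leans its top 30 degrees from vertical towards the rest's own -x.
- rest_seat (a point): Where the scraper's origin belongs in the rest, 30 mm above the work surface (axes as rest), on the trough's floor. The lean direction is (-0.5, 0, 0.866). The back plate's face is 6.5 mm behind, towards (-0.866, 0, -0.5), and rises 50 mm along the lean; a lip 10 mm high is 15 mm in front, so the blade has 9.5 mm of play. Trough 150 mm wide, open at both ends.
- piece0: Broken white piece of a porcelain spot plate, irregular, about 60 x 40 mm, 9 mm thick, 30 g, lying on the sorting plate. Origin near the middle of its underside.
- piece1: Broken white piece of a porcelain spot plate, irregular, about 58 x 40 mm, 9 mm thick, 30 g, lying on the sorting plate. Origin near the middle of its underside.
- piece2: Broken white piece of a porcelain spot plate, irregular, about 61 x 40 mm, 9 mm thick, 30 g, lying on the sorting plate. Origin near the middle of its underside.
- piece3: Broken white piece of a porcelain spot plate, irregular, about 58 x 40 mm, 9 mm thick, 30 g, lying on the sorting plate. Origin near the middle of its underside.
- reagent: Bystander: brown glass reagent bottle, 64 mm diameter, 150 mm tall; origin at the centre of its underside. Not to be disturbed.
- sample_jar: Bystander: round glass jar, 68 mm diameter, 85 mm tall; origin at the centre of its underside. Not to be disturbed.
- dish_stack: Bystander: stack of culture dishes, 90 mm diameter, 60 mm tall; origin at the centre of its underside. Not to be disturbed.
- mouse: Bystander: small black round computer mouse, 64 mm diameter, 35 mm tall; origin at the centre of its underside. Not to be disturbed.

How it is judged:
By the outcome, as a careful person would: the job done as asked, in the order asked, and still so for the second after the job is handed in, with the robot touching nothing.
It also fails if it takes over 61 s, if anything falls off the work surface, if the arm or the gripper's body presses on something with over 40 N, if the wrist force passes 120 N, or if a joint passes its speed limit or range.

## Working session

There is one attempt and no reset: what is moved stays moved. The work goes in short steps, Python scripts to look and compute and a tool call to move; the robot and the scene stay as the last step left them, time stands still between calls to the robot, and variables do not carry over. Pictures are saved under pics/ and viewed, at most 10 in all, crops included, and the job is handed in when it is done.

Besides the shell and the picture viewer there is one more tool, called after "Request:" as name(argument=value, ...) on one line, values as JSON. carry_out: Moves the arm, as the interface text tells. Its arguments: {"type":"object","properties":{"plan":{"type":"array","items":{"type":"array"}},"squeeze":{"type":"number"}},"required":["plan"]}

```bash
mkdir -p pics; ls; python3 - <<'E'
from station import *
import cv2,json
for c in("side","top"):
    cv2.imwrite(f"pics/{c}0.png",camera(c)); i=camera_info(c); print(c,{k:(v.tolist() if hasattr(v,'tolist') else v) for k,v in i.items()})
    for n in ["plate_edge","hub","bin_in","scraper","rest_seat","rest","station","piece0","piece1","piece2","piece3","reagent","sample_jar","mouse","dish_stack"]:
        try: print(n,[(round(d["confidence"],2),[round(float(x),1) for x in d["position"]]) for d in spot_point(c,n)][:4])
        except Exception as e: print(n,e)
print(observe())
E
```

```text
pics
side {'fx': 452.2011375219057, 'fy': 452.2011375219057, 'cx': 258.427204161659, 'cy': 189.82366878783657, 'dist': [-0.06808698885608572, 0.0, 0.0, 0.0, 0.0], 'R': [[-0.8754274547431634, -0.4830210817739355, -0.017815893012804757], [-0.36471730875918995, 0.6843037084273329, -0.6314346516655972], [0.3171877301746717, -0.5462774653914778, -0.77522440275839]], 't': [0.44551434707539544, 0.28052827529393265, 1.4279754183220337]}
plate_edge [(0.96, [243.1, 193.0])]
hub [(0.59, [257.3, 158.9])]
bin_in [(0.84, [269.1, 198.1])]
scraper [(0.84, [207.9, 302.4])]
rest_seat [(0.63, [204.5, 302.8])]
rest [(0.71, [239.1, 209.1]), (0.6, [205.6, 314.3])]
station [(0.8, [238.4, 206.4]), (0.37, [280.3, 296.1])]
piece0 [(0.68, [231.0, 224.0]), (0.66, [209.7, 216.1]), (0.49, [223.3, 201.1]), (0.49, [243.5, 207.2])]
piece1 [(0.68, [231.0, 224.0]), (0.66, [209.7, 216.1]), (0.49, [223.3, 201.1]), (0.49, [243.5, 207.2])]
piece2 [(0.68, [231.0, 224.0]), (0.66, [209.7, 216.1]), (0.49, [223.3, 201.1]), (0.49, [243.5, 207.2])]
piece3 [(0.68, [231.0, 224.0]), (0.66, [209.7, 216.1]), (0.49, [223.3, 201.1]), (
[... 1479 characters left out ...]
ay([ 1.07952004,  0.42608778,  0.07388843,  1.60598377, -0.03408498,
        1.11078019, -0.06709543]), 'qd': array([ 5.17799510e-04,  2.09809195e-05,  9.78193811e-04,  8.17703497e-04,
       -4.96314921e-05, -1.16941034e-03, -1.09282125e-03]), 'tau': array([-7.03812134e-05, -9.49529958e+01,  3.75699297e+00, -4.63887155e+01,
        1.89765502e-02,  2.61447101e-03, -1.20037961e-05]), 'position': array([ 0.22621286, -0.63594493,  0.24231678]), 'ee_rot': array([ 9.85437143e-01,  1.70040105e-01,  1.18501103e-05, -3.34349882e-06]), 'force': array([-0.22872836, -1.11149692,  1.0214453 ]), 'torque': array([ 0.02220939,  0.01603175, -0.01622725]), 'finger_force': 0.0, 'opening': 0.9998135419137166}
```

View pictures.

View pics/side0.png

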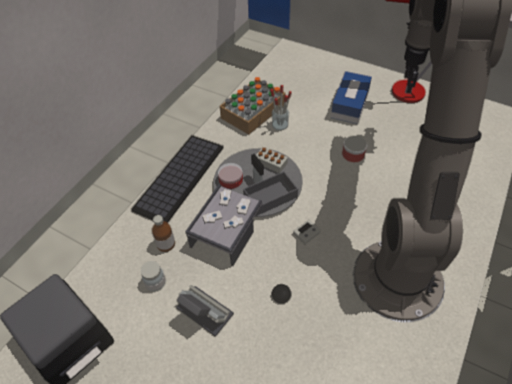

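View pics/top0.png

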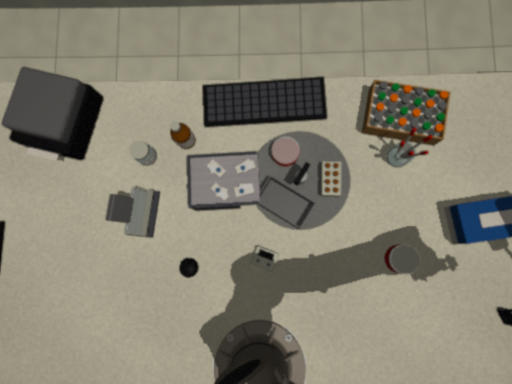

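```bash
cat > h.py <<'E'
import numpy as np, cv2
from station import *
from scipy.optimize import least_squares
from scipy.spatial.transform import Rotation as Ro
I={c:camera_info(c) for c in("side","top")}
def ray(c,px):
    i=I[c];K=np.array([[i["fx"],0,i["cx"]],[0,i["fy"],i["cy"]],[0,0,1]])
    u=cv2.undistortPoints(np.array([[px]],float),K,np.array(i["dist"]))[0,0]
    R=np.array(i["R"]);t=np.array(i["t"]);return -R.T@t,R.T@np.array([u[0],u[1],1])
def atz(c,px,z):
    o,d=ray(c,px);return o+d*(z-o[2])/d[2]
def proj(c,X):
    i=I[c];K=np.array([[i["fx"],0,i["cx"]],[0,i["fy"],i["cy"]],[0,0,1]])
    return cv2.projectPoints(np.atleast_2d(X).astype(float),cv2.Rodrigues(np.array(i["R"]))[0],np.array(i["t"]),K,np.array(i["dist"]))[0][:,0]
E
python3 - <<'E'
from h import *
np.set_printoptions(precision=4,suppress=True)
for n,z,s,t in [("edge",.09,(243.1,193),(255.4,180.3)),("hub",.13,(257.3,158.9),(304.3,171.1)),("bin",.026,(269.1,198.1),(285.2,203.5)),("scr",.03,(207.9,302.4),(143.6,211.1)),("seat",.03,(204.5,302.8),(144.8,214.8)),("rest",0,(205.6,314.3),(139.8,212.1)),("station",0,(238.4,206.4),(260.3,178.7)),("reag",0,(167.7,245.7),(183.6,138.6)),("jar",0,(156.5,279.5),(150.2,155.1)),("dish",.0,(354.4,153.1),(397.6,256.6)),("mouse",0,(280.8,294.2),(280.8,294.2))]:
    print(n,atz("side",s,z),atz("top",t,z))
for p in [(231,224),(209.7,216.1),(223.3,201.1),(243.5,207.2)]: print("p s",atz("side",p,.09))
for p in [(243.8,189.6),(219.6,188.8),(243,164.9)]: print("p t",atz("top",p,.09))
E
```

```text
edge [ 0.5706 -0.0069  0.09  ] [0.5707 0.0048 0.09  ]
hub [ 0.586  -0.1364  0.13  ] [ 0.589  -0.1433  0.13  ]
bin [ 0.5056 -0.0735  0.026 ] [ 0.5054 -0.0882  0.026 ]
scr [0.4788 0.3685 0.03  ] [0.4851 0.3718 0.03  ]
seat [0.4871 0.3746 0.03  ] [0.473  0.3674 0.03  ]
rest [0.4743 0.3945 0.    ] [0.4851 0.3955 0.    ]
station [ 0.5944 -0.0064  0.    ] [ 0.5934 -0.007   0.    ]
reag [0.7208 0.2498 0.    ] [0.7365 0.2552 0.    ]
jar [0.6773 0.371  0.    ] [0.6799 0.3681 0.    ]
dish [ 0.3243 -0.4486  0.    ] [ 0.3341 -0.4442  0.    ]
mouse [0.3044 0.2266 0.    ] [ 0.2174 -0.0703  0.    ]
p s [0.5407 0.1229 0.09  ]
p s [0.6187 0.129  0.09  ]
p s [0.612  0.0548 0.09  ]
p s [0.539  0.0449 0.09  ]
p t [0.542  0.0407 0.09  ]
p t [0.5454 0.1158 0.09  ]
p t [0.6201 0.0433 0.09  ]
```

```bash
python3 - <<'E'
import cv2,numpy as np
s=cv2.imread("pics/side0.png");t=cv2.imread("pics/top0.png")
z=lambda im,x0,y0,w,h,k:cv2.resize(im[y0:y0+h,x0:x0+w],None,fx=k,fy=k,interpolation=cv2.INTER_CUBIC)
a=z(t,90,120,80,133,4.5)
cv2.imwrite("pics/c1.png",np.hstack([z(t,175,125,180,110,4.4)]))
A=z(s,165,270,80,70,5);B=z(t,95,170,75,70,5)
cv2.imwrite("pics/c2.png",np.hstack([A,B]))
cv2.imwrite("pics/c3.png",z(s,180,140,130,130,4.5))
E
```

```text
(no output)
```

View pics/c1.png

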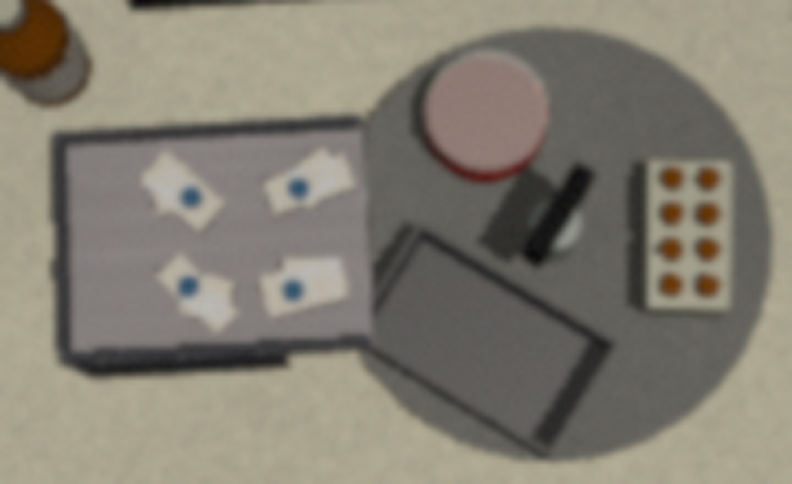

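View pics/c2.png

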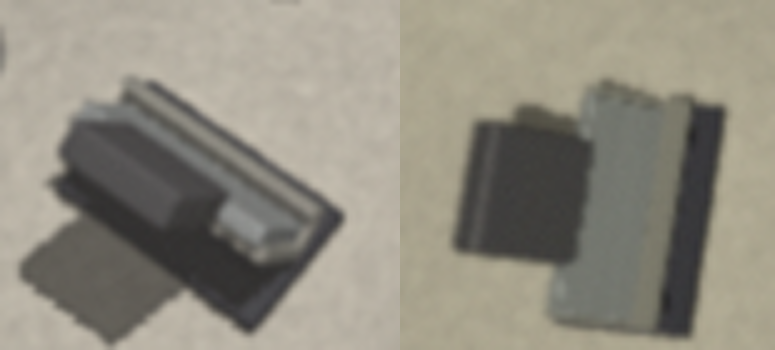

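View pics/c3.png

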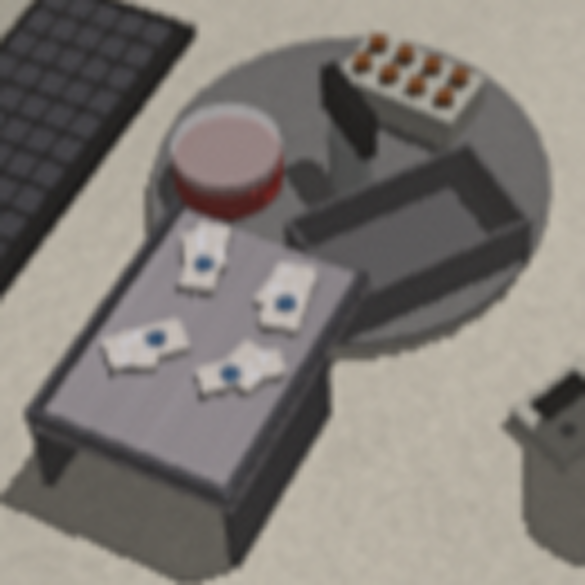

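```bash
cat > fit.py <<'E'
from h import *
np.set_printoptions(precision=4,suppress=True)
T=lambda p,X:np.c_[np.asarray(X,float)@np.array([[np.cos(p[2]),-np.sin(p[2])],[np.sin(p[2]),np.cos(p[2])]]).T if 0 else np.asarray(X,float)[:,:2]@np.array([[np.cos(p[2]),np.sin(p[2])],[-np.sin(p[2]),np.cos(p[2])]])+p[:2],np.asarray(X,float)[:,2]]
c1=lambda x,y:((x+.5)/4.4-.5+175,(y+.5)/4.4-.5+125)
c3=lambda x,y:((x+.5)/4.5-.5+180,(y+.5)/4.5-.5+140)
c2s=lambda x,y:((x+.5)/5-.5+165,(y+.5)/5-.5+270)
c2t=lambda x,y:((x-400+.5)/5-.5+95,(y+.5)/5-.5+170)
def fit(obs,p0,model=lambda p,X:T(p,X)):
    f=lambda p:np.concatenate([proj(c,model(p,[X]))[0]-q for c,q,X in obs])
    r=least_squares(f,p0,loss="soft_l1",f_scale=.7);return r.x,f(r.x).reshape(-1,2)
def scr(p,X): # scraper: x,y,yaw of rest; lean -30 about y
    a=np.radians(30);X=np.asarray(X,float)
    M=np.array([[np.cos(a),0,-np.sin(a)],[0,1,0],[np.sin(a),0,np.cos(a)]])
    return T(p,X@M.T+[0,0,.03])
E
cat > f1.py <<'E'
from fit import *
o=[("top",c1(53,135),(-0,0,0))]
pl=[("top",c1(53,135),(.083,.22,.1)),("top",c1(62,362),(-.083,.22,.1)),("top",c1(362,118),(.083,0,.1)),("top",c1(370,345),(-.083,0,.1)),
("side",c3(28,413),(.083,.22,.1)),("side",c3(232,495),(-.083,.22,.1)),("side",c3(365,275),(-.083,0,.1)),("side",c3(187,210),(.083,0,.1))]
P,r=fit(pl,[.58,0,0]);print("plate",P,r.tolist())
print("hub pred",T(P,[(0,-.132,.13)]))
hb=[("top",c1(583,168),(0,-.035,.13)),("top",c1(535,262),(0,.035,.13))]
H,r=fit([(c,q,(x,-y,z)) for c,q,(x,y,z) in hb][::-1] if 0 else [("top",c1(583,168),(0,-.035,.13)),("top",c1(535,262),(0,.035,.13))],[.58,-.14,1.05]);print("hub",H,r.tolist())
bn=[("top",c1(418,230),(.084,.094-.048,.07)),("top",c1(610,345),(-.084,.046,.07)),("top",c1(545,455),(-.084,.142,.07)),
("side",c3(287,232),(.084,.046,.07)),("side",c3(467,150),(-.084,.046,.07)),("side",c3(530,222),(-.084,.142,.07))]
# bin corner left/right by angle
for s in(1,-1):
    B,r=fit([(c,q,(s*x,y,z)) for c,q,(x,y,z) in bn],[.58,-.14,1.05]);print("bin->axis",B,np.abs(r).max())
bs=[("top",c2t(725,107),(.045,.078,.012)),("top",c2t(690,335),(.045,-.078,.012)),("side",c2s(345,215),(.045,-.078,.012)),("side",c2s(250,331),(-.045,-.078,.012)),("side",c2s(152,80),(.045,.078,.012)),("side",c2s(50,183),(-.045,.078,.012))]
R,r=fit(bs,[.48,.39,-1.57]);print("rest",R,r.tolist())
sc=[("top",c2t(457,247),(-.012,-.04,.125)),("top",c2t(477,121),(-.012,.04,.125)),("top",c2t(590,140),(.012,.04,.055)),("top",c2t(574,262),(.012,-.04,.055)),
("side",c2s(222,188),(.012,-.04,.055)),("side",c2s(185,190),(.012,-.04,.125)),("side",c2s(72,122),(.012,.04,.125))]
S,r=fit(sc,[.48,.37,R[2]],scr);print("scr",S,r.tolist())
E
python3 f1.py
```

```text
plate [ 0.5777 -0.0039  0.0415] [[-0.3700052738027182, -0.2597825293082394], [-1.4351385411169986, 1.0613385133079873], [-0.09177537500801236, -0.25157407436665835], [0.587093338105376, 1.1752138620411472], [-0.41121045824783664, -0.8013006311238371], [-0.07662003125409456, 0.5859770202994241], [1.92865723949933, -1.3564111696064458], [-1.6737629457774688, -3.371607931955282]]
hub pred [[ 0.5832 -0.1358  0.13  ]]
hub [ 0.582  -0.1354  1.086 ] [[-0.17922796551192732, 0.40964017698473754], [0.1791827195559108, -0.40076398303213523]]
bin->axis [ 0.5833 -0.1252  1.0419] 3.050175564281801
bin->axis [0.512  0.01   3.1057] 45.16033213208925
rest [ 0.4829  0.3863 -1.7023] [[-1.081795152871706, -0.19379114247578855], [-2.047743496808067, 1.0694733826954348], [0.044568844392046, -0.43558585130426763], [-0.06405690076817905, -0.2921865376792425], [-0.2995252633618861, -0.9717058315227405], [0.6386565267556819, -0.07689946051459629]]
scr [ 0.4822  0.3736 -1.657 ] [[-1.954339468351776, 1.0773994669163187], [-2.0908878107355804, -0.4549680596944654], [0.2989179833623439, -0.536481158111286], [0.0661144945710248, 0.6786783044769891], [2.350186384847632, -0.27222053176683403], [-0.28982120368561937, -0.19318978953157284], [-0.22026451757108134, -1.4388399082628212]]
```

```bash
cat > go.py <<'E'
from h import *
def go(x,y,z,yaw=None,n=None,v=20,e=2,start=None):
    """rows to bring TCP to x,y,z with tool-y axis at world angle yaw (deg)"""
    s=observe();R=Ro.from_quat(s["ee_rot"]).as_matrix();p=np.array(s["position"])
    a=np.degrees(np.arctan2(R[1,1],R[0,1]))
    if start is not None: p,a=np.array(start[:3]),start[3]
    d=0 if yaw is None else (yaw-a+180)%360-180
    D=np.array([x,y,z])-p
    n=n or int(np.ceil(max(np.linalg.norm(D[:2])*1000/v,abs(D[2])*1000/v,abs(d)/8.4,1)))
    print("from",p.round(4),"yaw",round(a,2),"turn",round(d,2),"n",n)
    for k in range(n):
        rem=(np.array([x,y,z])-p)/(n-k); r=np.radians(a); ty=np.array([np.cos(r),np.sin(r),0]); tx=np.array([-np.sin(r),np.cos(r),0])
        u=np.round([rem@tx/.02,rem@ty/.02,-rem[2]/.02],e); w=np.round(-(yaw-a if yaw is None else 0)/30,2) if 0 else np.round(-d/n/30,3)
        p=p+.02*(u[0]*tx+u[1]*ty-u[2]*np.array([0,0,1])); a-=w*30
        print([u.tolist(),float(w)])
E
python3 - <<'E'
from go import *
go(.5825,-.1355,.20,60.8)
E
```

```text
from [ 0.2262 -0.6359  0.2423] yaw -70.42 turn 131.22 n 31
[[0.81, -0.57, 0.07], -0.141]
[[0.85, -0.51, 0.07], -0.141]
[[0.89, -0.44, 0.07], -0.141]
[[0.92, -0.38, 0.07], -0.141]
[[0.94, -0.31, 0.07], -0.141]
[[0.96, -0.24, 0.07], -0.141]
[[0.98, -0.16, 0.07], -0.141]
[[0.99, -0.09, 0.07], -0.141]
[[0.99, -0.02, 0.07], -0.141]
[[0.99, 0.05, 0.07], -0.141]
[[0.98, 0.13, 0.07], -0.141]
[[0.97, 0.2, 0.07], -0.141]
[[0.95, 0.27, 0.07], -0.141]
[[0.93, 0.34, 0.07], -0.141]
[[0.9, 0.41, 0.07], -0.141]
[[0.87, 0.47, 0.07], -0.141]
[[0.83, 0.54, 0.07], -0.141]
[[0.79, 0.6, 0.07], -0.141]
[[0.75, 0.65, 0.07], -0.141]
[[0.7, 0.7, 0.07], -0.141]
[[0.64, 0.75, 0.07], -0.141]
[[0.58, 0.8, 0.06], -0.141]
[[0.52, 0.84, 0.07], -0.141]
[[0.46, 0.88, 0.06], -0.141]
[[0.4, 0.91, 0.07], -0.141]
[[0.33, 0.94, 0.06], -0.141]
[[0.26, 0.96, 0.07], -0.141]
[[0.18, 0.97, 0.06], -0.141]
[[0.11, 0.98, 0.07], -0.141]
[[0.04, 0.99, 0.06], -0.141]
[[-0.03, 1.0, 0.07], -0.141]
```

Request:
carry_out(plan=[[[0.81,-0.57,0.07],-0.14,1],[[0.85,-0.51,0.07],-0.14,1],[[0.89,-0.44,0.07],-0.14,1],[[0.92,-0.38,0.07],-0.14,1],[[0.94,-0.31,0.07],-0.14,1],[[0.96,-0.24,0.07],-0.14,1],[[0.98,-0.16,0.07],-0.14,1],[[0.99,-0.09,0.07],-0.14,1]])

```text
clock: 2.4
position: [0.3188, -0.5061, 0.2312]
ee_rot: [0.894, 0.449, 0.0, 0.0]
force: [-0.1, -0.2, -0.3]
opening: 0.997
finger_force: 0.0
```

Request:
carry_out(plan=[[[0.99,-0.02,0.07],-0.14,1],[[0.99,0.05,0.07],-0.14,1],[[0.98,0.13,0.07],-0.14,1],[[0.97,0.2,0.07],-0.14,1],[[0.95,0.27,0.07],-0.14,1],[[0.93,0.34,0.07],-0.14,1],[[0.9,0.41,0.07],-0.14,1],[[0.87,0.47,0.07],-0.14,1]])

```text
clock: 3.2
position: [0.4116, -0.3778, 0.22]
ee_rot: [0.726, 0.688, -0.0, 0.0]
force: [0.5, -0.6, -0.7]
opening: 1.0
finger_force: 0.0
```

Request:
carry_out(plan=[[[0.83,0.54,0.07],-0.14,1],[[0.79,0.6,0.07],-0.14,1],[[0.75,0.65,0.07],-0.14,1],[[0.7,0.7,0.07],-0.14,1],[[0.64,0.75,0.07],-0.14,1],[[0.58,0.8,0.06],-0.14,1],[[0.52,0.84,0.07],-0.14,1],[[0.46,0.88,0.06],-0.14,1]])

```text
clock: 4.0
position: [0.505, -0.2495, 0.2091]
ee_rot: [0.495, 0.869, 0.0, 0.0]
force: [0.1, 0.0, -0.3]
opening: 1.0
finger_force: 0.0
```

Request:
carry_out(plan=[[[0.4,0.91,0.07],-0.14,1],[[0.33,0.94,0.06],-0.14,1],[[0.26,0.96,0.07],-0.14,1],[[0.18,0.97,0.06],-0.14,1],[[0.11,0.98,0.07],-0.14,1],[[0.04,0.99,0.06],-0.14,1],[[-0.03,1.0,0.07],-0.14,1],[[0,0,0],0,1]])

```text
clock: 4.8
position: [0.588, -0.1347, 0.1997]
ee_rot: [0.257, 0.966, 0.001, 0.0]
force: [-0.3, -1.1, 0.4]
opening: 1.002
finger_force: 0.0
```

```bash
python3 - <<'E'
from go import *
go(.5826,-.1355,.112,61)
E
```

```text
from [ 0.588  -0.1347  0.1997] yaw 60.25 turn 0.75 n 5
[[0.04, -0.03, 0.88], -0.005]
[[0.04, -0.03, 0.88], -0.005]
[[0.05, -0.04, 0.87], -0.005]
[[0.04, -0.03, 0.88], -0.005]
[[0.05, -0.04, 0.87], -0.005]
```

Request:
carry_out(plan=[[[0.05,-0.04,0.9],0,1],[[0.05,-0.04,0.9],-0.02,1],[[0.05,-0.04,0.9],0,1],[[0.05,-0.04,0.9],0,1],[[0.04,-0.04,0.8],0,1],[[0,0,0],0,1]])

```text
clock: 5.4
position: [0.5791, -0.1392, 0.1099]
ee_rot: [0.255, 0.967, -0.0, -0.002]
force: [-0.0, -0.6, -0.2]
opening: 1.002
finger_force: 0.0
```

Request:
carry_out(plan=[[[0,0,0],0,0],[[0,0,0],0,-0.4],[[0,0,0],0,-1],[[0,0,0],0,-1],[[0,0,0],0,-1],[[0,0,0],0,-1]], squeeze=20)

```text
clock: 6.0
position: [0.5833, -0.134, 0.1133]
ee_rot: [0.253, 0.967, 0.003, 0.002]
force: [11.5, 23.9, 0.5]
opening: 0.183
finger_force: 20.1
```

```bash
cat > look.py <<'E'
from h import *
def crop(c,x0,y0,w,h,k,name,wires=()):
    im=camera(c)[y0:y0+h,x0:x0+w]; im=cv2.resize(im,None,fx=k,fy=k,interpolation=cv2.INTER_CUBIC)
    for X in wires:
        q=(proj(c,X)-[x0-.5,y0-.5])*k
        cv2.polylines(im,[np.int32(q)],False,(0,255,255),1)
    return im
E
python3 - <<'E'
from look import *
from fit import *
print(observe()["position"],observe()["force"],observe()["opening"])
P=[.5777,-.0039,.0415]
W=[T(P,[(-.083,0,.1),(-.083,.22,.1),(.083,.22,.1),(.083,0,.1)]),T(P,[(-.075,0,.09),(.075,0,.09)])]
R=[.4829,.3863,-1.66];B=[T(R,[(.045,.078,.012),(.045,-.078,.012),(-.045,-.078,.012),(-.045,.078,.012),(.045,.078,.012)])]
S=[.4822,.3736,-1.657];hx=lambda x:scr(S,[(x,-.04,.055),(x,-.04,.125),(x,.04,.125),(x,.04,.055),(x,-.04,.055)])
B+=[hx(.012),hx(-.012)]
cv2.imwrite("pics/d1.png",np.hstack([crop("top",175,130,180,120,3,"",W)[:,:],]))
a=crop("top",175,130,100,100,4,"",W);b=crop("side",180,170,95,100,4,"",W)
c=crop("top",100,175,70,70,5.7,"",B);d=crop("side",165,275,85,70,5.6,"",B)
top=np.hstack([a,b]);c=c[:399];d=d[:392]
cv2.imwrite("pics/d1.png",top[:,:800])
bot=np.hstack([cv2.resize(c,(400,400)),cv2.resize(d,None,fx=400/d.shape[0],fy=400/d.shape[0])[:,:400]])
cv2.imwrite("pics/d2.png",bot)
E
```

```text
[ 0.5833 -0.134   0.1133] [11.4805 23.948   0.5358] 0.1825389112325504
```

View pics/d1.png

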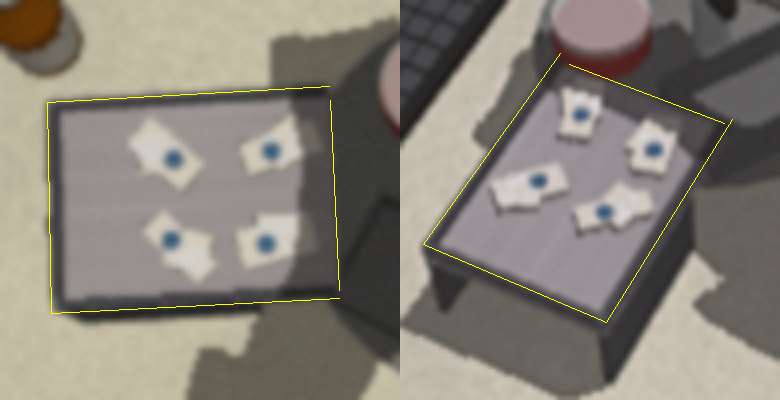

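View pics/d2.png

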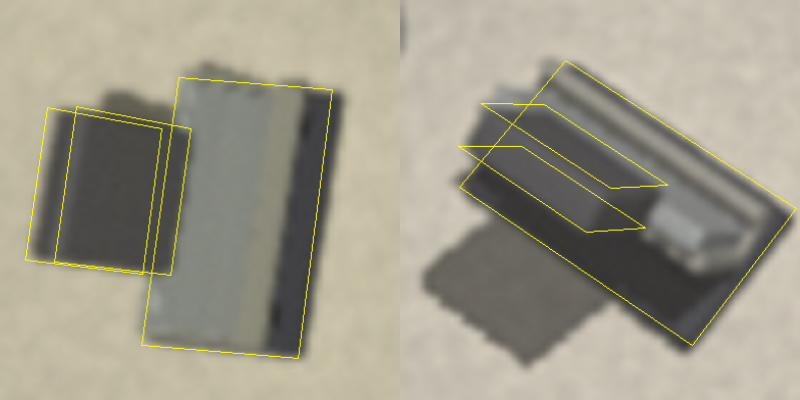

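Request:
carry_out(plan=[[[-0.03,0.16,0],0,-1],[[-0.03,0.16,0],0,-1],[[0,0,0],0,-1]], squeeze=20)

```text
clock: 6.55
position: [0.5836, -0.1339, 0.113]
ee_rot: [0.255, 0.967, -0.001, -0.001]
force: [-15.0, 2.3, 22.0]
opening: 0.182
finger_force: 20.8
```

Request:
carry_out(plan=[[[0,0,0],0.2,-1],[[0,0,0],0.24,-1],[[0,0,0],0.24,-1],[[0,0,0],0.24,-1],[[0,0,0],0.24,-1],[[0,0,0],0.24,-1],[[0,0,0],0.24,-1],[[0,0,0],0.2,-1]])

```text
clock: 7.35
position: [0.586, -0.1327, 0.1129]
ee_rot: [0.676, 0.737, 0.001, 0.001]
force: [5.5, 7.9, 2.1]
opening: 0.183
finger_force: 19.5
```

```bash
cat > edge.py <<'E'
from fit import *
from scipy.optimize import minimize
def grad(im,s=.8):
    g=cv2.GaussianBlur(im.astype(np.float32),(0,0),s); return sum((cv2.Sobel(g[...,k],cv2.CV_32F,1,0),cv2.Sobel(g[...,k],cv2.CV_32F,0,1)) [0]*0 for k in ()) if 0 else [cv2.Sobel(g.mean(2),cv2.CV_32F,d,1-d) for d in(1,0)]
def score(G,c,A,B):
    t=np.linspace(.04,.96,40)[:,None];q=proj(c,A*(1-t)+B*t);d=q[-1]-q[0];L=np.linalg.norm(d);n=np.array([-d[1],d[0]])/(L+1e-9)
    m=[cv2.remap(g,q[:,:1].astype(np.float32),q[:,1:].astype(np.float32),cv2.INTER_LINEAR)[:,0] for g in G[c]]
    return L*np.sqrt(np.abs((m[0]*n[0]+m[1]*n[1]).mean()) )
def efit(G,edges,p0,model,w=(.012,.012,.06),N=9):
    f=lambda p:-sum(score(G,c,*model(p,[a,b])) for c,a,b in edges)
    g=[np.linspace(-k,k,N) for k in w]
    best=min((f(np.array(p0)+[i,j,k]),i,j,k) for i in g[0] for j in g[1] for k in g[2])
    r=minimize(f,np.array(p0)+best[1:],method="Nelder-Mead",options=dict(initial_simplex=np.array(p0)+best[1:]+np.vstack([np.zeros(3),np.diag([.002,.002,.01])])))
    return r.x,-r.fun,-f(np.array(p0))
E
cat > f2.py <<'E'
from edge import *
I0={c:cv2.imread(f"pics/{c}0.png") for c in("side","top")};G={c:grad(I0[c]) for c in I0}
pl=[]
for a,b in [((-.083,0,.1),(-.083,.22,.1)),((-.083,.22,.1),(.083,.22,.1)),((.083,.22,.1),(.083,0,.1)),((-.075,0,.09),(.075,0,.09)),((-.075,0,.1),(-.075,.212,.1)),((.075,0,.1),(.075,.212,.1)),((-.075,.212,.1),(.075,.212,.1))]: pl.append((a,b))
for cs in(("side",),("top",),("side","top")): print("plate",cs,efit(G,[(c,a,b) for c in cs for a,b in pl],[.5777,-.0039,.04],T))
x,y=.045,.078;bs=[((x,y,.012),(x,-y,.012)),((x,-y,.012),(-x,-y,.012)),((-x,y,.012),(-x,-y,.012))]
for cs in(("side",),("top",),("side","top")): print("rest",cs,efit(G,[(c,a,b) for c in cs for a,b in (bs if c=="side" else bs[:1])],[.4829,.3863,-1.68],T))
h,k=.012,.04
E={"top":[((h,k,.125),(h,-k,.125)),((-h,k,.125),(-h,-k,.125)),((h,k,.06),(h,k,.125)),((h,-k,.06),(h,-k,.125)),((.006,-.069,.058),(.006,-.042,.058)),((.006,.042,.058),(.006,.069,.058)),((.006,-.069,.012),(.006,-.069,.055)),((.006,.069,.012),(.006,.069,.055))],
"side":[((h,k,.125),(h,-k,.125)),((-h,k,.125),(-h,-k,.125)),((h,k,.125),(-h,k,.125)),((h,-k,.125),(-h,-k,.125))]}
for cs in(("side",),("top",),("side","top")):
    print("scr",cs,efit(G,[(c,a,b) for c in cs for a,b in E[c]],[.482,.371,-1.67],scr))
E
python3 f2.py; python3 -c "
from h import *
s=observe();R=Ro.from_quat(s['ee_rot']).as_matrix();print(s['position'],s['force'],np.degrees(np.arctan2(R[1,1],R[0,1])),s['opening'],s['clock'])"
```

```text
plate ('side',) (array([ 0.5849, -0.003 ,  0.0525]), np.float64(3929.7789745845294), np.float64(3729.9621562207685))
plate ('top',) (array([ 0.5788, -0.0049,  0.0539]), np.float64(4518.562382981862), np.float64(4436.940293927224))
plate ('side', 'top') (array([ 0.5865, -0.0041,  0.0601]), np.float64(8322.77070186172), np.float64(8166.9024501479935))
rest ('side',) (array([ 0.4797,  0.3878, -1.7004]), np.float64(1623.723248166609), np.float64(1508.7028832558185))
rest ('top',) (array([ 0.4816,  0.3805, -1.6921]), np.float64(707.1233609648218), np.float64(426.6448393457391))
rest ('side', 'top') (array([ 0.4794,  0.386 , -1.7145]), np.float64(2043.8104938160832), np.float64(1935.3477226015575))
scr ('side',) (array([ 0.4814,  0.3751, -1.6054]), np.float64(457.19585037149704), np.float64(366.92179762296314))
scr ('top',) (array([ 0.476 ,  0.3704, -1.7455]), np.float64(1064.8893615362797), np.float64(1030.0733303518607))
scr ('side', 'top') (array([ 0.4763,  0.3703, -1.7288]), np.float64(1461.6219484090293), np.float64(1396.9951279748238))
[ 0.5859704  -0.13267286  0.11294446] [5.49015289 7.85329944 2.07332713] 4.974704348957608 0.18327178320806242 7.35
```

Request:
carry_out(plan=[[[0,0,0],0.06,-1],[[0,0,0],0,-1]])

```text
clock: 7.55
position: [0.5861, -0.1327, 0.1129]
ee_rot: [0.686, 0.728, 0.001, 0.001]
force: [5.6, 6.4, 3.1]
opening: 0.186
finger_force: 20.0
```

```bash
cat > st.py <<'E'
from h import *
s=observe();R=Ro.from_quat(s['ee_rot']).as_matrix();print(s['position'].round(4),s['force'].round(1),np.degrees(np.arctan2(R[1,1],R[0,1])).round(2),s['opening'].round(3),s['clock'],s['joint_positions'].round(2))
E
python3 st.py
```

```text
Traceback (most recent call last):
  File "st.py", line 2, in <module>
    s=observe();R=Ro.from_quat(s['ee_rot']).as_matrix();print(s['position'].round(4),s['force'].round(1),np.degrees(np.arctan2(R[1,1],R[0,1])).round(2),s['opening'].round(3),s['clock'],s['joint_positions'].round(2))
                                                                                                                                                        ^^^^^^^^^^^^^^^^^^
AttributeError: 'float' object has no attribute 'round'
```

Request:
carry_out(plan=[[[0,0,0],0,-0.5],[[0,0,0],0,0],[[0,0,0],0,0.6],[[0,0,0],0,1],[[0,0,0],0,1],[[0,0,-0.5],0,1],[[0,0,-1],0,1],[[0,0,-1],0,1]])

```text
clock: 8.35
position: [0.5844, -0.1343, 0.163]
ee_rot: [0.686, 0.728, -0.0, -0.0]
force: [1.3, -0.4, 0.4]
opening: 0.994
finger_force: 0.0
```

```bash
sed -i "s/s\['opening'\].round(3)/round(s['opening'],3)/" st.py; python3 st.py; python3 - <<'E'
from go import *
# waypoint above scraper grip, yaw near -8
go(.483,.40,.26,-7,v=19)
E
```

```text
[ 0.5844 -0.1343  0.163 ] [ 1.3 -0.4  0.4] 3.38 0.994 8.35 [ 0.37  0.41 -0.32  1.84  0.15  0.92  0.04]
from [ 0.5844 -0.1343  0.163 ] yaw 3.38 turn -10.38 n 29
[[0.93, -0.12, -0.17], 0.012]
[[0.93, -0.13, -0.17], 0.012]
[[0.93, -0.13, -0.17], 0.012]
[[0.93, -0.14, -0.17], 0.012]
[[0.93, -0.14, -0.17], 0.012]
[[0.93, -0.15, -0.17], 0.012]
[[0.92, -0.16, -0.17], 0.012]
[[0.92, -0.16, -0.17], 0.012]
[[0.92, -0.17, -0.17], 0.012]
[[0.92, -0.17, -0.17], 0.012]
[[0.92, -0.18, -0.17], 0.012]
[[0.92, -0.18, -0.17], 0.012]
[[0.92, -0.19, -0.17], 0.012]
[[0.92, -0.2, -0.17], 0.012]
[[0.92, -0.2, -0.16], 0.012]
[[0.91, -0.21, -0.17], 0.012]
[[0.91, -0.21, -0.16], 0.012]
[[0.91, -0.22, -0.17], 0.012]
[[0.91, -0.22, -0.16], 0.012]
[[0.91, -0.23, -0.17], 0.012]
[[0.91, -0.24, -0.16], 0.012]
[[0.91, -0.24, -0.17], 0.012]
[[0.9, -0.25, -0.16], 0.012]
[[0.9, -0.25, -0.17], 0.012]
[[0.9, -0.26, -0.16], 0.012]
[[0.9, -0.26, -0.17], 0.012]
[[0.9, -0.27, -0.16], 0.012]
[[0.9, -0.27, -0.17], 0.012]
[[0.89, -0.28, -0.16], 0.012]
```

Request:
carry_out(plan=[[[0.93,-0.13,-0.5],0,1],[[0.93,-0.13,-0.5],0,1],[[0.93,-0.13,-0.5],0,1],[[0.93,-0.13,-0.5],0,1],[[0.93,-0.13,-0.5],0.01,1],[[0.93,-0.15,-0.5],0.01,1],[[0.92,-0.15,-0.5],0.01,1],[[0.92,-0.15,-0.5],0.01,1]])

```text
clock: 9.15
position: [0.5537, 0.0147, 0.2426]
ee_rot: [0.693, 0.721, -0.0, -0.0]
force: [0.1, -0.2, -0.3]
opening: 0.997
finger_force: 0.0
```

Request:
carry_out(plan=[[[0.92,-0.17,-0.2],0.02,1],[[0.92,-0.17,0],0.02,1],[[0.92,-0.18,0],0.02,1],[[0.92,-0.18,0],0.02,1],[[0.92,-0.19,0],0.02,1],[[0.92,-0.2,0],0.02,1],[[0.92,-0.2,0],0.02,1],[[0.91,-0.2,0],0.02,1]])

```text
clock: 9.95
position: [0.5233, 0.1615, 0.2462]
ee_rot: [0.723, 0.691, -0.0, -0.0]
force: [0.6, 0.5, -0.1]
opening: 0.993
finger_force: 0.0
```

Request:
carry_out(plan=[[[0.91,-0.21,0],0.02,1],[[0.91,-0.21,0],0.02,1],[[0.91,-0.22,0],0.02,1],[[0.91,-0.22,0],0.02,1],[[0.91,-0.22,0],0.02,1],[[0.91,-0.22,0],0.02,1],[[0,0,0],0,1]])

```text
clock: 10.65
position: [0.5044, 0.2739, 0.2462]
ee_rot: [0.743, 0.669, 0.0, -0.001]
force: [-0.5, 0.6, -0.3]
opening: 0.997
finger_force: 0.0
```

```bash
python3 st.py; python3 - <<'E'
from look import *
from fit import *
P=[.5792,-.0035,.052]
ax=T(P,[(0,-.132,0)])[0,:2]; C=[ax[0],ax[1],P[2]]
W=[T(P,[(-.083,0,.1),(-.083,.22,.1),(.083,.22,.1),(.083,0,.1)]),T(P,[(-.075,0,.09),(.075,0,.09)]),T(C,[(-.084,.142,.07),(-.084,.046,.07),(.084,.046,.07),(.084,.142,.07)])]
S=[.4785,.3715,-1.70]
h,k=.012,.04
B=[scr(S,[(h,-k,.055),(h,-k,.125),(h,k,.125),(h,k,.055)]),scr(S,[(h,-k,.125),(-h,-k,.125),(-h,k,.125),(h,k,.125)]),scr(S,[(.006,-.069,0),(.006,-.069,.058),(.006,.069,.058),(.006,.069,0)])]
for c in("top","side"): cv2.imwrite(f"pics/{c}1.png",camera(c))
a=crop("top",180,130,133,100,3,"",W);b=crop("side",180,150,133,100,3,"",W)
c=crop("top",98,160,100,75,4,"",B);d=crop("side",150,265,100,75,4,"",B)
cv2.imwrite("pics/e1.png",np.vstack([np.hstack([a[:,:399],b[:,:399]]),np.hstack([c[:,:399],d[:,:399]])]))
E
```

```text
[0.5044 0.2739 0.2462] [-0.5  0.6 -0.3] -5.99 0.997 10.65 [-0.19  0.3  -0.51  1.81  0.16  1.08 -0.86]
```

View pics/e1.png

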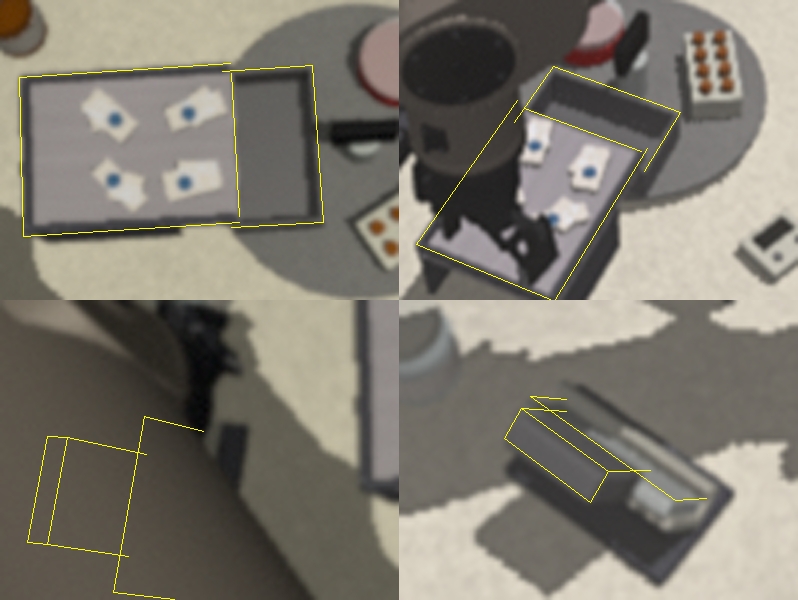

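```bash
python3 - <<'E'
from go import *
go(.4846,.418,.168,-7.4,n=8)
E
```

```text
from [0.5064 0.2698 0.246 ] yaw -6.26 turn -1.14 n 8
[[0.91, -0.24, 0.49], 0.005]
[[0.9, -0.24, 0.49], 0.005]
[[0.91, -0.24, 0.49], 0.005]
[[0.9, -0.24, 0.49], 0.005]
[[0.9, -0.25, 0.49], 0.005]
[[0.9, -0.25, 0.48], 0.005]
[[0.91, -0.25, 0.49], 0.005]
[[0.9, -0.25, 0.48], 0.005]
```

Request:
carry_out(plan=[[[0.9,-0.24,0.49],0.005,1],[[0.9,-0.24,0.49],0.005,1],[[0.9,-0.24,0.49],0.005,1],[[0.9,-0.24,0.49],0.005,1],[[0.9,-0.25,0.49],0.005,1],[[0.9,-0.25,0.49],0.005,1],[[0.9,-0.25,0.49],0.005,1],[[0.9,-0.25,0.49],0.005,1]])

```text
clock: 11.75
position: [0.4845, 0.4181, 0.1672]
ee_rot: [0.752, 0.659, -0.0, 0.0]
force: [0.4, 0.2, 0.6]
opening: 0.998
finger_force: 0.0
```

Request:
carry_out(plan=[[[0,0,0],0,1],[[0,0,0],0,1]])

```text
clock: 11.95
position: [0.4844, 0.4175, 0.1673]
ee_rot: [0.751, 0.66, -0.0, 0.0]
force: [-0.2, -0.0, -0.2]
opening: 1.003
finger_force: 0.0
```

```bash
python3 st.py; python3 - <<'E'
from look import *
from fit import *
S=[.4785,.3715,-1.70]
h,k=.012,.04
im=camera("side");cv2.imwrite("pics/side2.png",im)
s=observe();p=s["position"];R=Ro.from_quat(s["ee_rot"]).as_matrix()
B=[scr(S,[(h,-k,.125),(-h,-k,.125),(-h,k,.125),(h,k,.125),(h,-k,.125)])]
F=[[p+R@np.array(q) for q in [(-.011,y,-.03),(-.011,y,.0),(.011,y,0),(.011,y,-.03)]] for y in(-.0425,.0425)]
x0,y0,w,hh,kk=150,245,100,75,8
a=crop("side",x0,y0,w,hh,kk,"",B+[np.array(f) for f in F])
cv2.imwrite("pics/f1.png",a)
E
```

```text
[0.4844 0.4175 0.1673] [-0.2 -0.  -0.2] -7.42 1.003 11.95 [-0.44  0.49 -0.5   1.73  0.27  0.99 -1.17]
```

View pics/f1.png

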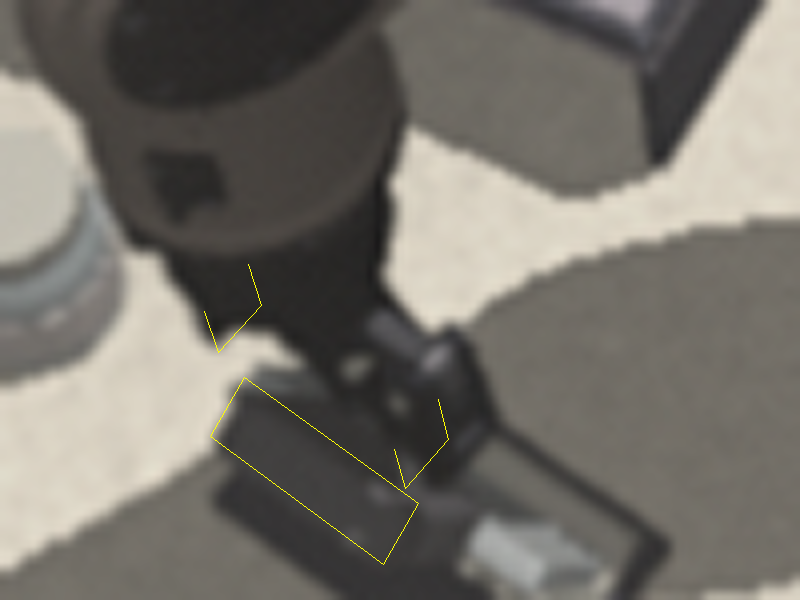

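Request:
carry_out(plan=[[[0,0,0.5],0,1],[[0,0,0.5],0,1],[[0,0,0.5],0,1],[[0,0,0.3],0,1],[[0,0,0],0,1]])

```text
clock: 12.55
position: [0.4838, 0.4175, 0.1302]
ee_rot: [0.751, 0.66, -0.001, -0.0]
force: [-0.0, -0.7, 0.3]
opening: 0.998
finger_force: 0.0
```

Request:
carry_out(plan=[[[0,0,0.2],0,1],[[0,0,0.2],0,1],[[0,0,0.1],0,1],[[0,0,0],0,1]])

```text
clock: 12.95
position: [0.4842, 0.418, 0.1213]
ee_rot: [0.751, 0.66, -0.0, -0.0]
force: [0.4, -0.3, -0.5]
opening: 1.003
finger_force: 0.0
```

Request:
carry_out(plan=[[[0,0,0.3],0,1],[[0,0,0.3],0,1],[[0,0,0.3],0,1],[[0,0,0.15],0,1],[[0,0,0],0,1]])

```text
clock: 13.45
position: [0.484, 0.4178, 0.0999]
ee_rot: [0.751, 0.66, -0.0, -0.0]
force: [-0.2, -0.4, -0.3]
opening: 0.999
finger_force: 0.0
```

Request:
carry_out(plan=[[[0,0,0],0,0.8],[[0,0,0],0,0.6],[[0,0,0],0,0.4],[[0,0,0],0,0.2]], squeeze=20)

```text
clock: 13.85
position: [0.4844, 0.418, 0.1007]
ee_rot: [0.751, 0.66, 0.0, 0.0]
force: [1.4, -0.5, -1.9]
opening: 0.935
finger_force: 25.8
```

Request:
carry_out(plan=[[[0,0,0],0,0],[[0,0,0],0,-1],[[0,0,0],0,-1],[[0,0,0],0,-1]], squeeze=90)

```text
clock: 14.25
position: [0.4844, 0.4181, 0.101]
ee_rot: [0.751, 0.66, 0.0, 0.0]
force: [-0.3, -1.7, 6.2]
opening: 0.924
finger_force: 107.0
```

```bash
python3 st.py
```

```text
[0.4844 0.4181 0.101 ] [-0.3 -1.7  6.2] -7.42 0.924 14.25 [-0.46  0.56 -0.47  1.78  0.32  0.88 -1.21]
```

Request:
carry_out(plan=[[[0.25,0,-0.45],0,-1],[[0.25,0,-0.45],0,-1],[[0.25,0,-0.45],0,-1],[[0.25,0,-0.45],0,-1],[[0.25,0,-0.45],0,-1],[[0.25,0,-0.45],0,-1],[[0,0,0],0,-1]])

```text
clock: 14.95
position: [0.4884, 0.4491, 0.1561]
ee_rot: [0.751, 0.66, 0.001, -0.0]
force: [-0.8, -0.7, -3.5]
opening: 0.922
finger_force: 109.5
```

```bash
python3 st.py
```

```text
[0.4884 0.4491 0.1561] [-0.8 -0.7 -3.5] -7.39 0.922 14.95 [-0.48  0.53 -0.49  1.69  0.29  0.99 -1.2 ]
```

```bash
python3 - <<'E'
from go import *
go(.568,.2252,.21,3.0,n=16)
E
```

```text
from [0.4884 0.4491 0.1561] yaw -7.39 turn 10.39 n 16
[[-0.66, 0.34, -0.17], -0.022]
[[-0.67, 0.33, -0.17], -0.022]
[[-0.67, 0.32, -0.17], -0.022]
[[-0.67, 0.31, -0.17], -0.022]
[[-0.68, 0.31, -0.17], -0.022]
[[-0.68, 0.3, -0.17], -0.022]
[[-0.68, 0.29, -0.17], -0.022]
[[-0.69, 0.28, -0.17], -0.022]
[[-0.69, 0.27, -0.17], -0.022]
[[-0.69, 0.27, -0.17], -0.022]
[[-0.7, 0.26, -0.17], -0.022]
[[-0.7, 0.25, -0.16], -0.022]
[[-0.7, 0.24, -0.17], -0.022]
[[-0.7, 0.23, -0.16], -0.022]
[[-0.71, 0.23, -0.17], -0.022]
[[-0.71, 0.22, -0.16], -0.022]
```

Request:
carry_out(plan=[[[0,0,-0.7],0,-1],[[-0.4,0.34,-0.7],-0.02,-1],[[-0.67,0.33,-0.7],-0.02,-1],[[-0.7,0.33,-0.6],-0.02,-1],[[-0.7,0.32,0],-0.025,-1],[[-0.7,0.31,0],-0.025,-1],[[-0.7,0.3,0],-0.025,-1],[[-0.7,0.29,0],-0.025,-1]])

```text
clock: 15.75
position: [0.5239, 0.3514, 0.2091]
ee_rot: [0.723, 0.691, -0.0, 0.0]
force: [-0.0, 0.5, -3.9]
opening: 0.921
finger_force: 109.7
```

Request:
carry_out(plan=[[[-0.7,0.28,0],-0.025,-1],[[-0.7,0.27,0],-0.025,-1],[[-0.7,0.26,0],-0.025,-1],[[-0.7,0.25,0],-0.025,-1],[[-0.7,0.25,0],-0.025,-1],[[-0.7,0.24,0],-0.025,-1],[[-0.7,0.23,0],-0.025,-1],[[0,0,0],0,-1]])

```text
clock: 16.55
position: [0.5596, 0.2516, 0.2089]
ee_rot: [0.692, 0.722, -0.0, 0.0]
force: [0.8, -0.4, -3.6]
opening: 0.919
finger_force: 109.7
```

```bash
python3 st.py; python3 - <<'E'
from go import *
go(.568,.2252,.195,3.0)
cv2.imwrite("pics/side3.png",camera("side"));cv2.imwrite("pics/top3.png",camera("top"))
E
```

```text
[0.5596 0.2516 0.2089] [ 0.8 -0.4 -3.6] 2.47 0.919 16.55 [-0.13  0.4  -0.51  1.76  0.23  1.04 -0.68]
from [0.5596 0.2516 0.2089] yaw 2.47 turn 0.53 n 2
[[-0.67, 0.18, 0.35], -0.009]
[[-0.67, 0.18, 0.35], -0.009]
```

Request:
carry_out(plan=[[[-0.45,0.13,0.3],-0.01,-1],[[-0.45,0.12,0.3],-0.01,-1],[[-0.45,0.12,0.3],0,-1],[[0,0,0.4],0,-1],[[0,0,0.4],0,-1],[[0,0,0.2],0,-1],[[0,0,0],0,-1]])

```text
clock: 17.35
position: [0.567, 0.2279, 0.1697]
ee_rot: [0.687, 0.727, -0.0, -0.0]
force: [-0.6, 0.9, -3.4]
opening: 0.923
finger_force: 109.7
```

```bash
python3 st.py
```

```text
[0.567  0.2279 0.1697] [-0.6  0.9 -3.4] 3.27 0.923 17.35 [-0.1   0.44 -0.5   1.8   0.25  0.97 -0.64]
```

Request:
carry_out(plan=[[[0,0,0.1],0.01,-1],[[0,0,0.1],0,-1],[[0,0,0],0,-1]])

```text
clock: 17.65
position: [0.5675, 0.2277, 0.1665]
ee_rot: [0.689, 0.725, 0.0, 0.0]
force: [0.8, 0.4, -3.1]
opening: 0.923
finger_force: 109.7
```

Request:
carry_out(plan=[[[0,0,0.1],0,-1],[[0,0,0],0,-1]])

```text
clock: 17.85
position: [0.5675, 0.2276, 0.1644]
ee_rot: [0.689, 0.725, -0.0, -0.0]
force: [-0.3, 0.8, -3.9]
opening: 0.921
finger_force: 109.7
```

Request:
carry_out(plan=[[[0,0,0.1],0,-1],[[0,0,0],0,-1]])

```text
clock: 18.05
position: [0.5676, 0.2282, 0.1635]
ee_rot: [0.689, 0.725, 0.0, 0.0]
force: [-4.9, 0.4, 11.0]
opening: 0.923
finger_force: 111.6
```

Request:
carry_out(plan=[[[0,0,0.1],0,-1],[[0,0,0],0,-1]])

```text
clock: 18.25
position: [0.5678, 0.2296, 0.1625]
ee_rot: [0.688, 0.725, 0.001, -0.0]
force: [-6.6, 4.8, 18.7]
opening: 0.917
finger_force: 111.5
```

```bash
python3 st.py
```

```text
[0.5678 0.2296 0.1625] [-6.6  4.8 18.7] 2.98 0.917 18.25 [-0.1   0.45 -0.49  1.8   0.25  0.95 -0.65]
```

Request:
carry_out(plan=[[[0,0,-0.2],0,-1],[[-0.2,0,0],0,-1],[[-0.4,0,0],0,-1],[[-0.4,0,0],0,-1],[[-0.4,0,0],0,-1],[[-0.4,0,0],0,-1],[[-0.4,0,0],0,-1],[[-0.4,0,0],0,-1]])

```text
clock: 19.05
position: [0.5702, 0.1749, 0.1645]
ee_rot: [0.689, 0.725, 0.0, -0.0]
force: [-0.3, 0.4, -4.1]
opening: 0.922
finger_force: 109.6
```

```bash
python3 st.py; python3 -c "
from h import *
cv2.imwrite('pics/top4.png',camera('top'));cv2.imwrite('pics/side4.png',camera('side'))
for c in('top','side'): print([(round(d['confidence'],2),atz(c,d['position'],.09).round(3)) for d in spot_point(c,'piece0')])"
```

```text
[0.5702 0.1749 0.1645] [-0.3  0.4 -4.1] 2.92 0.922 19.05 [-0.02  0.42 -0.49  1.84  0.24  0.94 -0.56]
[(0.69, array([0.599, 0.104, 0.09 ])), (0.64, array([0.54 , 0.107, 0.09 ])), (0.56, array([0.619, 0.031, 0.09 ])), (0.45, array([0.547, 0.042, 0.09 ]))]
[(0.67, array([0.626, 0.407, 0.09 ])), (0.61, array([0.532, 0.094, 0.09 ])), (0.6, array([0.617, 0.049, 0.09 ])), (0.49, array([0.543, 0.033, 0.09 ])), (0.47, array([0.543, 0.01 , 0.09 ])), (0.39, array([0.606, 0.102, 0.09 ])), (0.28, array([0.449, 0.422, 0.09 ]))]
```

Request:
carry_out(plan=[[[-0.4,0,0],0,-1],[[-0.4,0,0],0,-1],[[-0.4,0,0],0,-1],[[-0.4,0,0],0,-1],[[-0.4,0,0],0,-1],[[-0.4,0,0],0,-1],[[-0.4,0,0],0,-1],[[-0.4,0,0],0,-1]])

```text
clock: 20.05
position: [0.5735, 0.1111, 0.1646]
ee_rot: [0.689, 0.725, 0.0, -0.0]
force: [0.7, 0.8, -2.6]
opening: 0.926
finger_force: 109.6
```

```bash
python3 st.py; python3 -c "
from h import *
cv2.imwrite('pics/top5.png',camera('top'));cv2.imwrite('pics/side5.png',camera('side'))
for c in('top','side'): print([(round(d['confidence'],2),atz(c,d['position'],.09).round(3)) for d in spot_point(c,'piece0')])"
```

```text
[0.5735 0.1111 0.1646] [ 0.7  0.8 -2.6] 2.93 0.926 20.05 [ 0.08  0.4  -0.48  1.86  0.22  0.93 -0.45]
[(0.65, array([0.572, 0.002, 0.09 ])), (0.56, array([ 0.622, -0.016,  0.09 ])), (0.53, array([0.601, 0.041, 0.09 ])), (0.5, array([ 0.551, -0.01 ,  0.09 ]))]
[(0.65, array([0.532, 0.029, 0.09 ])), (0.57, array([0.608, 0.003, 0.09 ])), (0.52, array([0.611, 0.036, 0.09 ])), (0.44, array([ 0.562, -0.002,  0.09 ]))]
```

Request:
carry_out(plan=[[[-0.25,0,0],0,-1],[[-0.25,0,0],0,-1],[[-0.25,0,0],0,-1],[[-0.25,0,0],0,-1],[[-0.25,0,0],0,-1],[[-0.25,0,0],0,-1],[[-0.25,0,0],0,-1],[[-0.25,0,0],0,-1]])

```text
clock: 21.05
position: [0.5755, 0.0713, 0.1645]
ee_rot: [0.689, 0.725, -0.0, -0.0]
force: [0.0, 0.3, -3.4]
opening: 0.921
finger_force: 109.5
```

Request:
carry_out(plan=[[[-0.25,0,0],0,-1],[[-0.25,0,0],0,-1],[[-0.25,0,0],0,-1],[[-0.25,0,0],0,-1],[[-0.25,0,0],0,-1],[[-0.25,0,0],0,-1],[[-0.25,0,0],0,-1],[[-0.25,0,0],0,-1]])

```text
clock: 21.85
position: [0.5776, 0.0315, 0.1645]
ee_rot: [0.689, 0.725, 0.0, -0.0]
force: [0.2, -0.0, -3.2]
opening: 0.921
finger_force: 109.5
```

Request:
carry_out(plan=[[[-0.25,0,0],0,-1],[[-0.25,0,0],0,-1],[[0,0,0],0,-1],[[0,0,0],0,-1]])

```text
clock: 22.25
position: [0.5781, 0.0219, 0.1646]
ee_rot: [0.689, 0.725, 0.0, -0.0]
force: [0.6, -0.4, -3.2]
opening: 0.922
finger_force: 109.5
```

```bash
python3 st.py; python3 -c "
from h import *
cv2.imwrite('pics/top6.png',camera('top'));cv2.imwrite('pics/side6.png',camera('side'))
for c in('top','side'): print([(round(d['confidence'],2),atz(c,d['position'],.03).round(3)) for d in spot_point(c,'piece0')])
from go import *
go(.4884,.4491,.215,-7.4,v=18)"
```

```text
[0.5781 0.0219 0.1646] [ 0.6 -0.4 -3.2] 2.92 0.922 22.25 [ 0.21  0.39 -0.45  1.88  0.21  0.92 -0.28]
[(0.55, array([ 0.623, -0.057,  0.03 ]))]
[(0.55, array([ 0.612, -0.036,  0.03 ])), (0.4, array([ 0.536, -0.056,  0.03 ]))]
from [0.578  0.0222 0.1645] yaw 2.95 turn -10.35 n 25
[[0.86, -0.13, -0.1], 0.014]
[[0.86, -0.14, -0.1], 0.014]
[[0.86, -0.15, -0.1], 0.014]
[[0.86, -0.15, -0.1], 0.014]
[[0.86, -0.16, -0.1], 0.014]
[[0.86, -0.17, -0.1], 0.014]
[[0.85, -0.17, -0.1], 0.014]
[[0.85, -0.18, -0.1], 0.014]
[[0.85, -0.19, -0.1], 0.014]
[[0.85, -0.19, -0.1], 0.014]
[[0.85, -0.2, -0.1], 0.014]
[[0.85, -0.2, -0.1], 0.014]
[[0.85, -0.21, -0.1], 0.014]
[[0.85, -0.22, -0.1], 0.014]
[[0.84, -0.22, -0.1], 0.014]
[[0.84, -0.23, -0.1], 0.014]
[[0.84, -0.24, -0.1], 0.014]
[[0.84, -0.24, -0.1], 0.014]
[[0.84, -0.25, -0.1], 0.014]
[[0.83, -0.25, -0.1], 0.014]
[[0.83, -0.26, -0.1], 0.014]
[[0.83, -0.27, -0.11], 0.014]
[[0.83, -0.27, -0.1], 0.014]
[[0.83, -0.28, -0.11], 0.014]
[[0.83, -0.28, -0.1], 0.014]
```

Request:
carry_out(plan=[[[0,0,-0.8],0,-1],[[0,0,-0.8],0,-1],[[0.5,-0.13,-0.8],0,-1],[[0.86,-0.14,-0.1],0.014,-1],[[0.86,-0.15,0],0.014,-1],[[0.86,-0.16,0],0.014,-1],[[0.86,-0.16,0],0.014,-1],[[0.86,-0.17,0],0.014,-1]])

```text
clock: 23.25
position: [0.5557, 0.1187, 0.215]
ee_rot: [0.702, 0.712, 0.0, -0.0]
force: [0.7, -0.4, -3.0]
opening: 0.921
finger_force: 110.1
```

Request:
carry_out(plan=[[[0.86,-0.17,0],0.014,-1],[[0.86,-0.18,0],0.014,-1],[[0.85,-0.19,0],0.014,-1],[[0.85,-0.19,0],0.014,-1],[[0.85,-0.2,0],0.014,-1],[[0.85,-0.2,0],0.014,-1],[[0.85,-0.21,0],0.014,-1],[[0.85,-0.22,0],0.014,-1]])

```text
clock: 24.05
position: [0.5258, 0.2554, 0.215]
ee_rot: [0.722, 0.691, 0.0, -0.0]
force: [0.4, -0.6, -3.1]
opening: 0.923
finger_force: 110.1
```

```bash
python3 st.py; python3 -c "
from look import *
for c in('top','side'):
    cv2.imwrite(f'pics/{c}7.png',camera(c)); print([(round(d['confidence'],2),d['position'],atz(c,d['position'],.03).round(3)) for d in spot_point(c,'piece0')])
t=cv2.imread('pics/top7.png')[130:230,180:313];s=cv2.imread('pics/side7.png')[150:250,180:313]
cv2.imwrite('pics/g.png',cv2.resize(np.hstack([t,s]),None,fx=3,fy=3,interpolation=cv2.INTER_CUBIC))"
```

```text
[0.5258 0.2554 0.215 ] [ 0.4 -0.6 -3.1] -2.51 0.923 24.05 [-0.13  0.35 -0.54  1.81  0.21  1.03 -0.79]
[(0.73, [262.0, 169.3], array([ 0.619, -0.014,  0.03 ])), (0.72, [273.4, 192.5], array([ 0.541, -0.05 ,  0.03 ])), (0.71, [277.3, 170.1], array([ 0.615, -0.064,  0.03 ])), (0.44, [264.1, 196.3], array([ 0.529, -0.02 ,  0.03 ]))]
[(0.53, [256.9, 196.0], array([ 0.547, -0.059,  0.03 ])), (0.41, [235.9, 191.0], array([ 0.625, -0.043,  0.03 ]))]
```

```bash
python3 -c "
from go import *
go(.4882,.4474,.210,-7.4,v=18)"
```

```text
from [0.526  0.2547 0.2148] yaw -2.45 turn -4.95 n 11
[[0.87, -0.21, 0.02], 0.015]
[[0.87, -0.22, 0.02], 0.015]
[[0.86, -0.22, 0.02], 0.015]
[[0.86, -0.23, 0.02], 0.015]
[[0.86, -0.24, 0.02], 0.015]
[[0.86, -0.24, 0.02], 0.015]
[[0.86, -0.25, 0.02], 0.015]
[[0.85, -0.26, 0.03], 0.015]
[[0.85, -0.26, 0.02], 0.015]
[[0.85, -0.27, 0.03], 0.015]
[[0.86, -0.27, 0.02], 0.015]
```

Request:
carry_out(plan=[[[0.87,-0.21,0.02],0.015,-1],[[0.87,-0.22,0.02],0.015,-1],[[0.86,-0.22,0.02],0.015,-1],[[0.86,-0.23,0.02],0.015,-1],[[0.86,-0.24,0.02],0.015,-1],[[0.86,-0.24,0.02],0.015,-1],[[0.86,-0.25,0.02],0.015,-1],[[0.86,-0.26,0.02],0.015,-1]])

```text
clock: 25.05
position: [0.4993, 0.3942, 0.2114]
ee_rot: [0.744, 0.668, -0.0, 0.0]
force: [-0.0, -0.5, -3.8]
opening: 0.918
finger_force: 110.1
```

Request:
carry_out(plan=[[[0.86,-0.26,0.02],0.015,-1],[[0.85,-0.27,0.02],0.015,-1],[[0.85,-0.27,0.02],0.015,-1],[[0,0,0],0,-1],[[0,0,0],0,-1]])

```text
clock: 25.55
position: [0.4892, 0.4465, 0.2101]
ee_rot: [0.752, 0.66, -0.0, 0.0]
force: [1.0, -0.1, -2.8]
opening: 0.924
finger_force: 110.0
```

```bash
python3 st.py; python3 -c "
from go import *
go(.4882,.4474,.157,-7.4,n=4)
print()
go(.4843,.4168,.102,-7.4,n=8,start=(.4882,.4474,.157,-7.4))"
```

```text
[0.4892 0.4465 0.2101] [ 1.  -0.1 -2.8] -7.48 0.924 25.55 [-0.44  0.49 -0.54  1.64  0.27  1.09 -1.19]
from [0.4892 0.4465 0.2101] yaw -7.48 turn 0.08 n 4
[[0.01, -0.01, 0.66], -0.001]
[[0.01, -0.02, 0.66], -0.001]
[[0.01, -0.01, 0.67], -0.001]
[[0.01, -0.02, 0.66], -0.001]

from [0.4882 0.4474 0.157 ] yaw -7.4 turn 0.0 n 8
[[-0.19, 0.0, 0.34], -0.0]
[[-0.19, 0.0, 0.34], -0.0]
[[-0.19, 0.0, 0.34], -0.0]
[[-0.19, 0.0, 0.35], -0.0]
[[-0.2, 0.0, 0.34], -0.0]
[[-0.19, 0.0, 0.35], -0.0]
[[-0.2, 0.0, 0.34], -0.0]
[[-0.19, 0.0, 0.35], -0.0]
```

Request:
carry_out(plan=[[[0.02,-0.01,0.66],0,-1],[[0.02,-0.02,0.66],0,-1],[[0.01,-0.01,0.67],0,-1],[[0.01,-0.01,0.66],0,-1],[[0,0,0],0,-1]])

```text
clock: 26.05
position: [0.4875, 0.4472, 0.1544]
ee_rot: [0.752, 0.659, -0.002, 0.0]
force: [0.0, 0.1, -3.7]
opening: 0.923
finger_force: 110.0
```

Request:
carry_out(plan=[[[-0.19,0,0.34],0,-1],[[-0.19,0,0.34],0,-1],[[-0.19,0,0.34],0,-1],[[-0.19,0,0.34],0,-1],[[0,0,0],0,-1]])

```text
clock: 26.55
position: [0.4861, 0.432, 0.1289]
ee_rot: [0.752, 0.659, -0.001, 0.0]
force: [-0.3, 0.2, -3.0]
opening: 0.919
finger_force: 110.0
```

```bash
python3 st.py; python3 -c "
from go import *
go(.4844,.4168,.103,-7.4,n=4)"
```

```text
[0.4861 0.432  0.1289] [-0.3  0.2 -3. ] -7.51 0.919 26.55 [-0.45  0.55 -0.51  1.73  0.32  0.95 -1.22]
from [0.4861 0.432  0.1289] yaw -7.51 turn 0.11 n 4
[[-0.19, 0.0, 0.32], -0.001]
[[-0.19, 0.0, 0.33], -0.001]
[[-0.19, 0.01, 0.32], -0.001]
[[-0.2, 0.0, 0.33], -0.001]
```

Request:
carry_out(plan=[[[-0.19,0,0.32],0,-1],[[-0.19,0,0.32],0,-1],[[-0.19,0,0.32],0,-1],[[-0.19,0,0.3],0,-1],[[0,0,0],0,-1],[[0,0,0],0,-1]])

```text
clock: 27.15
position: [0.4843, 0.4181, 0.1047]
ee_rot: [0.752, 0.659, -0.0, -0.0]
force: [0.4, 0.9, -2.7]
opening: 0.918
finger_force: 110.0
```

```bash
python3 st.py
```

```text
[0.4843 0.4181 0.1047] [ 0.4  0.9 -2.7] -7.49 0.918 27.15 [-0.44  0.56 -0.51  1.77  0.34  0.89 -1.22]
```

Request:
carry_out(plan=[[[-0.03,0,0.08],0,-1],[[-0.02,0,0.08],0,-1],[[0,0,0],0,-1]])

```text
clock: 27.45
position: [0.4842, 0.4174, 0.1017]
ee_rot: [0.752, 0.66, 0.0, -0.0]
force: [0.6, 0.5, -2.8]
opening: 0.92
finger_force: 110.2
```

```bash
python3 st.py
```

```text
[0.4842 0.4174 0.1017] [ 0.6  0.5 -2.8] -7.47 0.92 27.45 [-0.44  0.57 -0.5   1.78  0.34  0.89 -1.22]
```

Request:
carry_out(plan=[[[0,0,0.05],0,-1],[[0,0,0],0,-1],[[0,0,0],0,-1],[[0,0,0],0,-1]], squeeze=20)

```text
clock: 27.85
position: [0.4843, 0.4179, 0.1013]
ee_rot: [0.752, 0.66, 0.001, -0.0]
force: [-2.2, 2.4, 6.3]
opening: 0.92
finger_force: 111.1
```

Request:
carry_out(plan=[[[0,0,0],0,0.9],[[0,0,0],0,1],[[0,0,0],0,1],[[0,0,0],0,1],[[0,0,0],0,1]])

```text
clock: 28.35
position: [0.4842, 0.417, 0.1005]
ee_rot: [0.752, 0.659, -0.0, -0.0]
force: [-0.4, -0.7, 1.0]
opening: 1.0
finger_force: 0.0
```

```bash
python3 st.py
```

```text
[0.4842 0.417  0.1005] [-0.4 -0.7  1. ] -7.49 1.0 28.35 [-0.44  0.57 -0.5   1.78  0.34  0.88 -1.22]
```

Released. Rise straight up slowly, then clear.

Request:
carry_out(plan=[[[0,0,-0.2],0,1],[[0,0,-0.3],0,1],[[0,0,-0.5],0,1],[[0,0,-0.5],0,1],[[0,0,-0.8],0,1],[[0,0,-1],0,1],[[0,0,-1],0,1],[[0,0,-1],0,1]])

```text
clock: 29.15
position: [0.4842, 0.4172, 0.2087]
ee_rot: [0.752, 0.66, 0.0, -0.0]
force: [0.7, 0.4, -0.4]
opening: 0.999
finger_force: 0.0
```

Request:
carry_out(plan=[[[-0.9,-0.1,-0.6],0,1],[[-0.9,-0.1,-0.6],0,1],[[-0.9,-0.1,-0.3],0,1],[[-0.9,-0.1,0],0,1],[[-0.9,-0.1,0],0,1],[[-0.9,-0.1,0],0,1],[[-0.9,-0.1,0],0,1],[[0,0,0],0,1]])

```text
clock: 29.95
position: [0.4537, 0.2913, 0.2369]
ee_rot: [0.752, 0.659, -0.0, 0.001]
force: [0.1, -0.4, -0.1]
opening: 1.0
finger_force: 0.0
```

```bash
python3 st.py; python3 -c "
from look import *
from fit import *
for c in('top','side'):
    cv2.imwrite(f'pics/{c}8.png',camera(c)); print([(round(d['confidence'],2),d['position'],atz(c,d['position'],.03).round(3)) for d in spot_point(c,'piece0')])
i=cv2.imread
z=lambda im,x,y:cv2.resize(im[y:y+75,x:x+100],None,fx=4,fy=4,interpolation=cv2.INTER_CUBIC)
t=i('pics/top8.png');s=i('pics/side8.png');s0=i('pics/side0.png')
cv2.imwrite('pics/g.png',np.vstack([np.hstack([z(s0,150,265),z(s,150,265)]),np.hstack([z(t,215,145),z(s,200,150)])]))"
```

```text
[0.4537 0.2913 0.2369] [ 0.1 -0.4 -0.1] -7.6 1.0 29.95 [-0.21  0.26 -0.56  1.89  0.16  1.04 -0.97]
[(0.74, [258.5, 170.1], array([ 0.616, -0.002,  0.03 ])), (0.72, [261.8, 192.5], array([ 0.542, -0.013,  0.03 ])), (0.59, [273.8, 164.4], array([ 0.635, -0.053,  0.03 ])), (0.45, [272.3, 189.8], array([ 0.55 , -0.047,  0.03 ])), (0.37, [258.8, 181.9], array([ 0.577, -0.003,  0.03 ]))]
[(0.39, [257.9, 199.3], array([ 0.537, -0.047,  0.03 ]))]
```

View pics/g.png

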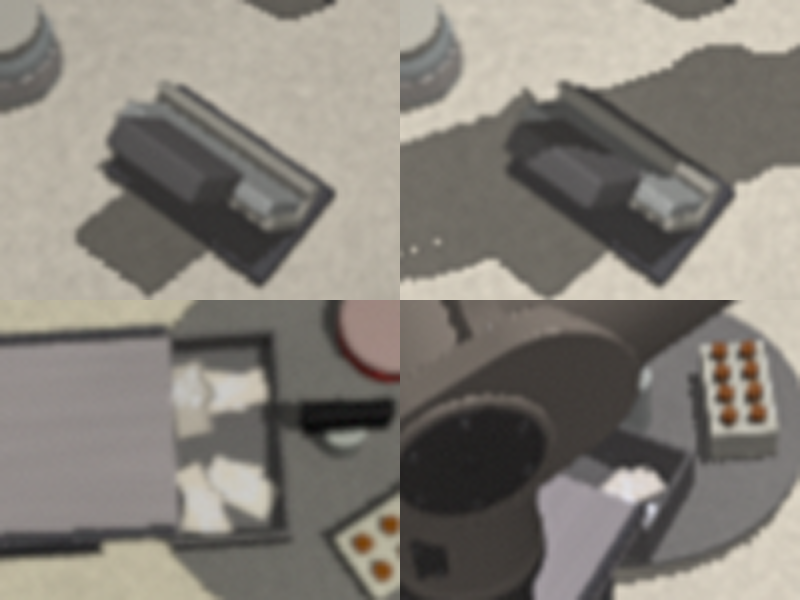

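The picture shows four pieces in the bin (top view, lower left) and the plate bare. The scraper is back in its rest: its silhouette in the upper right crop matches the starting view in the upper left.

```bash
python3 -c "
from station import *
print(hand_in())"
```

```text
the job is handed in; nothing more can be done
None
```

The job is handed in at about 30 s: carousel turned with the empty bin square under the edge, all four pieces wiped into it, and the scraper back leaning in its rest; no contact forces showed on anything else, though I didn't re-measure the other bench items.

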